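Put the dry coasters away on edge

TASK

Take the blue and the red coaster out of the draining stand and stand each one upright in its own empty end slot of the wooden coaster block (either end), all the way down and roughly centred along the slot. Lower them in rather than dropping them, leave the white coaster standing in the middle slot, do not disturb the other things, and let go of everything.

Things in the scene. Friction and masses are not known exactly. Their poses are not given: they have to be found in the camera images.
- coaster_blue: Blue square porcelain coaster 100 x 100 x 9 mm, 0.2 kg, patterned on both faces. Origin at its centre; x axis normal to the faces, y and z along its edges. Starts on edge in either seat of the draining stand, z axis up along the slope, 25 degrees off vertical, top edge nearer the robot. Any edge may stand in the slot
- coaster_red: Terracotta-red square porcelain coaster 100 x 100 x 9 mm, 0.2 kg, patterned on both faces. Origin at its centre; x axis normal to the faces, y and z along its edges. Starts on edge in either seat of the draining stand, z axis up along the slope, 25 degrees off vertical, top edge nearer the robot. Any edge may stand in the slot
- coaster_white: White and green square porcelain coaster 100 x 100 x 9 mm, 0.2 kg, patterned on both faces. Origin at its centre; x axis normal to the faces, y and z along its edges. Already stands upright in the middle slot, free to lean a few degrees; stays there
- rack: light wooden coaster block with three parallel open-topped slots, 176 (x) x 80 (y) x 44 mm high, fixed. Origin under its centre; the slots lie side by side along its x axis at 60 mm spacing and run along its y axis; 46 mm of solid wood between slots
- slot0 (a point): Empty end slot on the rack's -x side: centre of the slot's floor, 8 mm above the worktop (slot 14 mm wide, 36 mm deep, 80 mm long and open at both ends). Axes as the rack: x across the slot's width, y along it, z up. A seated coaster's centre is 50 mm above this point
- slot1 (a point): Middle slot, holding the white coaster: centre of the slot's floor, 8 mm above the worktop (slot 14 mm wide, 36 mm deep, 80 mm long and open at both ends). Axes as the rack: x across the slot's width, y along it, z up.
- slot2 (a point): Empty end slot on the rack's +x side: centre of the slot's floor, 8 mm above the worktop (slot 14 mm wide, 36 mm deep, 80 mm long and open at both ends). Axes as the rack: x across the slot's width, y along it, z up. A seated coaster's centre is 50 mm above this point
- drainer: fixed stand: grey tray 190 (x) x 120 (y) x 6 mm, origin under its centre, two steel seats at coaster centres x = -41 and +39, z = 60 mm. Seat: 6 mm lip in front (+x); behind, two uprights 12 wide, 72 apart between centres, reaching 62 mm up the coaster, so its middle 60 mm and top 38 mm are free on both faces. Slope 25 degrees off vertical towards -x; coasters slide out up the slope
- kettle: steel kettle 210 mm tall on its black base (170 mm diameter) with a red toggle; fixed; origin under the centre of the base
- sugar_tin: stainless sugar tin, 94 mm diameter, 138 mm tall with its knob, loose; origin under its centre
- cup_left: white porcelain cup with blue dots, 80 mm rim diameter, 70 mm tall, handle on its +y side, loose; origin under its centre
- cup_right: white porcelain cup with red dots, same size, loose; origin under its centre
- spoon_caddy: silver caddy with three teaspoons, 72 mm diameter, 148 mm tall, loose; origin under its centre
- honey_dipper: yellow and orange plastic honey dipper lying down, 170 mm long along its x axis, 28 mm thick, loose; origin on the worktop under its shaft
Things that resemble listed ones, but are neither listed nor needed, are in the scene too. Leave any purple, turquoise or yellow look-alike of the coaster_white alone.

How it is judged (in metres and radians):
At the end, for the whole second after the job is handed in: Blue and red each in a different end slot, white in the middle one: centre within 11 mm across and 25 mm along the slot, 43 to 55 mm above its floor (fully down on an edge), faces within 0.2 rad of vertical and 0.25 rad of the slot direction, at rest (under 0.03 m/s) ((((x of coaster_blue in the frame of slot0 between -0.011 and 0.011 m and y of coaster_blue in the frame of slot0 between -0.025 and 0.025 m and z of coaster_blue in the frame of slot0 between 0.043 and 0.055 m and angle between the x axis of coaster_blue and the x axis of slot0, either way round below 0.25 rad and angle between coaster_blue's own x axis and vertical between 1.371 and 1.771 rad) and (x of coaster_red in the frame of slot2 between -0.011 and 0.011 m and y of coaster_red in the frame of slot2 between -0.025 and 0.025 m and z of coaster_red in the frame of slot2 between 0.043 and 0.055 m and angle between the x axis of coaster_red and the x axis of slot2, either way round below 0.25 rad and angle between coaster_red's own x axis and vertical between 1.371 and 1.771 rad)) or ((x of coaster_blue in the frame of slot2 between -0.011 and 0.011 m and y of coaster_blue in the frame of slot2 between -0.025 and 0.025 m and z of coaster_blue in the frame of slot2 between 0.043 and 0.055 m and angle between the x axis of coaster_blue and the x axis of slot2, either way round below 0.25 rad and angle between coaster_blue's own x axis and vertical between 1.371 and 1.771 rad) and (x of coaster_red in the frame of slot0 between -0.011 and 0.011 m and y of coaster_red in the frame of slot0 between -0.025 and 0.025 m and z of coaster_red in the frame of slot0 between 0.043 and 0.055 m and angle between the x axis of coaster_red and the x axis of slot0, either way round below 0.25 rad and angle between coaster_red's own x axis and vertical between 1.371 and 1.771 rad))) and x of coaster_white in the frame of slot1 between -0.011 and 0.011 m and y of coaster_white in the frame of slot1 between -0.025 and 0.025 m and z of coaster_white in the frame of slot1 between 0.043 and 0.055 m and angle between the x axis of coaster_white and the x axis of slot1, either way round below 0.25 rad and angle between coaster_white's own x axis and vertical between 1.371 and 1.771 rad and linear speed of each of coaster_blue, coaster_red, coaster_white below 0.03 m/s); the robot touches nothing.
It fails at once if the blue or red coaster is dropped (faster than 0.6 m/s while the fingers do not hold it) ((linear speed of coaster_blue above 0.6 m/s and contact force between the fingers and coaster_blue below 0.3 N) or (linear speed of coaster_red above 0.6 m/s and contact force between the fingers and coaster_red below 0.3 N)).
It fails at once if the white coaster is moved more than 20 mm (distance of coaster_white from where it was at the start of the episode above 0.02 m).
It fails at once if the sugar tin, a cup, the spoon caddy or the honey dipper is moved more than 30 mm (distance of any of sugar_tin, cup_left, cup_right, spoon_caddy, honey_dipper from where it was at the start of the episode above 0.03 m).
It fails at once if the arm hits the kettle harder than 10 N (contact force between the arm and kettle above 10 N).
It also fails if it takes over 64 s, if anything falls off the work surface, if the arm or the gripper's body presses on something with over 40 N, if the wrist force passes 120 N, or if a joint passes its speed limit or range.

ROBOT

A 7-joint arm with a two-finger parallel gripper is mounted at the origin on the work surface. World frame = base frame: x ahead of the robot, y to its left, z up, the work surface at z = 0. Lengths are in m, angles in degrees, forces in N, time in s.
With the tool pointing down it reaches from about 0.35 to 0.9 m from the base axis. Payload 7.2 kg.
Tool frame: the origin (TCP) lies midway between the tips of the shut fingers; the grasp point (between the pads) lies behind it (manip.grip_point_offset is the z of the grasp point in the tool frame, in m); z points along the fingers, y is the line along which they close (so a half turn about z gives the same grasp; the last joint's range is limited). The gripper opens to 85 mm and grips with 20 to 120 N. Pads are 22 mm wide; open, the fingers measure 114 mm over their backs; the gripper's body (76 mm by 85 mm) begins 54 mm behind the grasp point. The pads swing forward as they close: fully open they stand 13 mm farther back than shut.
Start: joints at [-69.225, 23.554, -0.728, 91.456, 0.321, 64.991, -4.71], TCP at [0.261, 0.568, 0.231] pointing down, gripper open.
Joint ranges: [-169.25, 169.25], [-16.82, 113.86], [-84.01, 82.57], [7.8, 145.47], [-59.2, 239.2], [7.22, 106.19], [-163.78, 163.78]. Speed limits (degrees/s): [136.94, 136.94, 172.46, 172.46, 180, 180, 180].

INTERFACE

Orientations are given as a 3x3 rotation matrix whose columns are the frame's x, y, z axes.
In Python, from cell import manip gives the robot as it stands. The module is installed in compiled form; this text tells all that it offers.
- The arm moves only by the shell command python3 -m jog 'ROWS' [FORCE]. ROWS is a JSON object whose one key "steps" holds one flat list of numbers, 7 for each row, row after row: the opening, from 0 (shut) to 1 (fully open), then the shift along the tool's x, y, z in cm, then the turn, a rotation vector about the tool's x, y, z in degrees. A call has 1 to 20 rows; each row is the pose to reach, as a shift and turn from the pose commanded when the call began, along the tool's axes at that moment; what a row does not reach only later rows make up. A row lasts 1/12 s, in which the tool goes at most 41.7 mm and 7.16 degrees, less where a joint would pass 70% of its speed; a pose out of reach is approached as far as the arm can. A call with a gripper value outside its range is refused whole. The fingers move at their own pace and stop on an object; FORCE is the grip in N (left out, the last holds). Time passes only in rows, so rows that repeat a pose let the fingers close. It gives the time, the measured TCP pose, the force, the opening and the grip force at its end, in the units of the state.
- manip.observe(): the state, without advancing time (a new reading comes with each control period).
- manip.snapshot(name): name is "scene" or "top" or "wrist"; returns a dict with "image" (400x640x3 uint8, red, green, blue), "depth" (400x640 float32, m along the optical axis (not along the pixel's ray), 0 where there is no reading), "fx", "fy", "cx", "cy" (pixels), "position" and "attitude" of the camera in the world; the wrist camera has in their place "tool_from_camera" (4x4, takes a point from camera to tool coordinates, whose origin is the TCP and whose axes are the flange's). Camera axes: x right, y up, looking along -z (the intrinsics and any distortion apply to the point x, -y, -z); pixel columns grow to the right and rows downward; lengths in m; the calibration is good to about 2 mm. A picture is of the moment at which its call begins: read the wrist's pose just before it.
- manip.close_job(): hands the job in; it is judged then, once.
The state is a dict: "t": time; "qpos": joint angles; "joint_velocities": joint speeds; "effort": joint torques, N m; "tcp_pos": TCP position; "eef_rot": TCP orientation; "contact_force": force on the tool from outside, world axes, zero at the start; "torque": the same for the moment, N m; "width": finger opening in m; "grip_force": force on a finger pad.
Only numpy, scipy, OpenCV 4.12 (cv2) and the standard library are available. Lean on these libraries where they do the work, as an engineer would, in place of code of your own. Each camera call takes 0.05 s, during which the arm holds its last target. There are 200 camera calls.

## Working session

There is one attempt and no reset: what is moved stays moved. The work goes in short steps, Python scripts to look and compute and a shell command to move; the robot and the scene stay as the last step left them, time stands still between calls to the robot, and variables do not carry over. Pictures are saved under pics/ and viewed, at most 10 in all, crops included, and the job is handed in when it is done.

```bash
mkdir -p pics; cat > h.py <<'E'
import numpy as np, cv2
from cell import manip
def snap(n):
    o=manip.observe(); s=manip.snapshot(n)
    if n=="wrist":
        T=np.eye(4);T[:3,:3]=np.array(o["eef_rot"]);T[:3,3]=o["tcp_pos"]
        M=T@np.array(s["tool_from_camera"]); s["R"],s["p"]=M[:3,:3],M[:3,3]
    else: s["R"],s["p"]=np.array(s["attitude"]),np.array(s["position"])
    return s
def cloud(s):
    d=s["depth"];v,u=np.mgrid[:400,:640]
    P=np.stack([(u-s["cx"])/s["fx"]*d,-(v-s["cy"])/s["fy"]*d,-d],-1)
    W=P@s["R"].T+s["p"]; W[d==0]=np.nan; return W
def save(s,f,img=None): cv2.imwrite("pics/"+f,cv2.cvtColor(s["image"] if img is None else img,cv2.COLOR_RGB2BGR))
E
python3 - <<'E'
from h import *
o=manip.observe();print({k:o[k] for k in("t","tcp_pos","eef_rot","width")},manip.grip_point_offset)
for n in("top","scene"):
    s=snap(n);print(n,s["p"],s["R"].tolist(),s["fx"],s["cx"],s["cy"],[k for k in s]);save(s,n+".png")
    np.savez("/tmp/"+n,W=cloud(s),I=s["image"])
E
```

```text
{'t': 0.0, 'tcp_pos': array([0.26082342, 0.56741852, 0.23044275]), 'eef_rot': array([[-9.08627456e-01,  4.17607242e-01, -5.80667042e-04],
       [ 4.17607632e-01,  9.08626191e-01, -1.51974847e-03],
       [-1.07048685e-04, -1.62337618e-03, -9.99998677e-01]]), 'width': 0.08496555432618663} -0.0187
top [0.27213819 0.01388808 1.74023112] [[-0.008236735152000775, 0.9848224467944983, -0.1733692720286183], [-0.9998939796458653, -0.006029498720041924, 0.013254230009270566], [0.012007733424315768, 0.17346006293923183, 0.9847676989539859]] 500.6562388704601 320.5545486644167 208.83067410360363 ['image', 'depth', 'fx', 'fy', 'cx', 'cy', 'position', 'attitude', 'R', 'p']
scene [0.90191849 0.51601742 0.98331189] [[-0.8409588841002684, -0.4431638192460038, 0.3104738065668773], [0.5408576330941087, -0.7055809710329162, 0.4578520656719656], [0.016160939844882635, 0.5529568903879784, 0.833053120392564]] 371.8143115312093 318.582629038271 196.4421506939792 ['image', 'depth', 'fx', 'fy', 'cx', 'cy', 'position', 'attitude', 'R', 'p']
```

View pics/top.png

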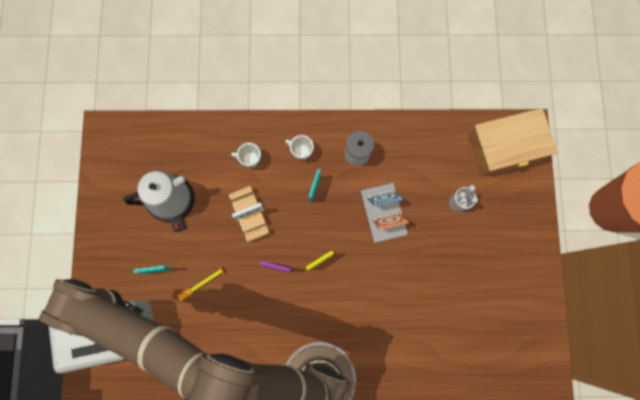

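View pics/scene.png

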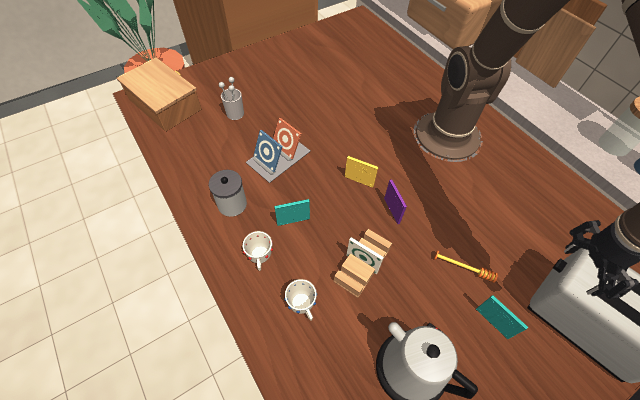

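Top view: the drainer is near (385,212), with blue at (385,200) and red at (390,222). The rack is near (249,214) with the white coaster mid-slot. Next I measure these from the depth clouds.

```bash
python3 - <<'E'
from h import *
def rect(P): 
    r=cv2.minAreaRect((P[:,:2]*1000).astype(np.float32));return np.round(r[0],1),np.round(r[1],1),round(r[2],1),np.round(cv2.boxPoints(r)).tolist()
for n,box,db in(("top",(225,270,180,245),(355,415,175,250)),("scene",(325,400,220,300),(240,320,110,190))):
    f=np.load(f"/tmp/{n}.npz");W,I=f["W"],f["I"]
    hsv=cv2.cvtColor(I,cv2.COLOR_RGB2HSV)
    a,b,c,d=box;w=W[c:d,a:b].reshape(-1,3)
    m=(w[:,2]>.036)&(w[:,2]<.052);print(n,"rack",m.sum(),np.median(w[m,2]),rect(w[m]))
    m=w[:,2]>.065;print(" white",m.sum(),w[m].max(0),rect(w[m]), w[m].mean(0))
    a,b,c,d=db;w=W[c:d,a:b].reshape(-1,3);h=hsv[c:d,a:b].reshape(-1,3).astype(int)
    g=(h[:,1]<60)&(w[:,2]<.02)&(w[:,2]>-.01);print(" tray",g.sum(),np.median(w[g,2]),rect(w[g]))
    for nm,lo,hi in(("blue",95,125),("red",0,13)):
        m=(h[:,0]>=lo)&(h[:,0]<=hi)&(h[:,1]>90)&(w[:,2]>.022)&(w[:,2]<.13);q=w[m]
        if len(q)<10:print(nm,len(q));continue
        cc=q.mean(0);nv=np.linalg.svd(q-cc)[2][2];print(" ",nm,len(q),cc.round(4),"n",nv.round(3),"minmax",q.min(0).round(3),q.max(0).round(3))
        t=q[q[:,2]>q[:,2].max()-.012];print("   top",rect(t),t[:,2].max())
E
```

```text
top rack 826 0.04508964741721566 (array([559.9, 236.9]), array([176.9,  99.1]), 22.4, [[459.0, 249.0], [497.0, 157.0], [661.0, 225.0], [623.0, 316.0]])
 white 170 [0.58068229 0.28358374 0.1172252 ] (array([559.1, 236.6]), array([12.3, 98.8]), 23.1, [[534.0, 280.0], [573.0, 189.0], [584.0, 194.0], [545.0, 284.0]]) [0.55779121 0.23593014 0.09695318]
 tray 1119 0.007469724799465505 (array([ 567.6, -239.8]), array([193., 140.]), 13.5, [[457.0, -194.0], [490.0, -330.0], [678.0, -285.0], [645.0, -149.0]])
blue 8
  red 237 [ 0.5184 -0.2421  0.0865] n [-0.864 -0.2   -0.463] minmax [ 0.495 -0.295  0.028] [ 0.553 -0.191  0.115]
   top (array([ 507.8, -245.9]), array([11.6, 99. ]), 13.0, [[491.0, -199.0], [513.0, -295.0], [525.0, -293.0], [502.0, -196.0]]) 0.11465035975806726
scene rack 1200 0.0440542553567424 (array([558.9, 234.8]), array([177.1,  99.2]), 21.6, [[458.0, 248.0], [495.0, 156.0], [660.0, 221.0], [623.0, 314.0]])
 white 389 [0.58158108 0.28222622 0.11196139] (array([559.6, 235.3]), array([11.4, 99.3]), 22.6, [[535.0, 279.0], [573.0, 187.0], [584.0, 192.0], [546.0, 283.0]]) [0.56095339 0.2372857  0.09313376]
 tray 712 0.006631247327953227 (array([ 587.2, -321.4]), array([190.2, 306. ]), 13.9, [[458.0, -196.0], [532.0, -493.0], [716.0, -447.0], [643.0, -150.0]])
  blue 302 [ 0.6026 -0.223   0.0692] n [0.874 0.215 0.436] minmax [ 0.572 -0.28   0.023] [ 0.634 -0.175  0.11 ]
   top (array([ 585.4, -231.2]), array([13.2, 99. ]), 14.3, [[567.0, -185.0], [591.0, -281.0], [604.0, -278.0], [580.0, -182.0]]) 0.11049633841439677
  red 509 [ 0.5241 -0.2379  0.0721] n [0.799 0.138 0.586] minmax [ 0.49  -0.299  0.022] [ 0.737 -0.13   0.116]
   top (array([ 600.3, -178.1]), array([273.1,  86.3]), 37.1, [[465.0, -226.0], [517.0, -295.0], [735.0, -130.0], [683.0, -61.0]]) 0.11608545858999997
```

```bash
cat >> h.py <<'E'
from scipy.spatial.transform import Rotation as Ro
def yawR(y,tilt):  # tool y=face normal, z=down slope
    y,t=np.radians([y,tilt]); c,s=np.cos(y),np.sin(y)
    n=np.array([np.cos(t)*c,np.cos(t)*s,np.sin(t)]);u=np.array([-np.sin(t)*c,-np.sin(t)*s,np.cos(t)])
    return np.stack([np.cross(n,-u),n,-u],1),n,u
def to(p,R):
    o=manip.observe();A=np.array(o["eef_rot"])
    print("t",o["t"],"shift cm",np.round(A.T@(np.array(p)-o["tcp_pos"])*100,2),"rot deg",np.round(Ro.from_matrix(A.T@R).as_rotvec(degrees=True),1))
E
python3 - <<'E'
from h import *
R,n,u=yawR(13.5,25); c=np.array([.528,-.241,.06])
print(R); to(c+.22*u,R); to([.45,.1,.33],R)
E
```

```text
[[-0.23344536  0.88126643  0.41094129]
 [ 0.97236992  0.21157335  0.09865827]
 [ 0.          0.42261826 -0.90630779]]
t 0.1 shift cm [-50.73 -68.06  -2.78] rot deg [-23.3 -11.3  51. ]
t 0.1 shift cm [-36.71 -34.59  -9.89] rot deg [-23.3 -11.3  51. ]
```

```bash
python3 -m jog '{"steps":[0.5,-8,-8,-3,-4,-2,8, 0.5,-16,-15,-6,-8,-4,16, 0.5,-25,-24,-9,-12,-6,25, 0.5,-37,-35,-10,-23,-11,51, 0.5,-37,-35,-10,-23,-11,51, 0.5,-37,-35,-10,-23,-11,51, 0.5,-37,-35,-10,-23,-11,51, 0.5,-37,-35,-10,-23,-11,51, 0.5,-37,-35,-10,-23,-11,51, 0.5,-51,-68,-3,-23,-11,51, 0.5,-51,-68,-3,-23,-11,51, 0.5,-51,-68,-3,-23,-11,51, 0.5,-51,-68,-3,-23,-11,51, 0.5,-51,-68,-3,-23,-11,51, 0.5,-51,-68,-3,-23,-11,51, 0.5,-51,-68,-3,-23,-11,51, 0.5,-51,-68,-3,-23,-11,51, 0.5,-51,-68,-3,-23,-11,51, 0.5,-51,-68,-3,-23,-11,51, 0.5,-51,-68,-3,-23,-11,51]}'
python3 - <<'E'
from h import *
R,n,u=yawR(13.5,25); c=np.array([.528,-.241,.06])
to(c+.22*u,R)
E
```

```text
t: 1.77
tcp_pos: [0.4316, -0.1727, 0.2697]
eef_rot: [[-0.233, 0.884, 0.406], [0.972, 0.211, 0.099], [0.002, 0.418, -0.908]]
contact_force: [1.8, 0.6, -0.9]
width: 0.0424
grip_force: 0.0
t 1.7667 shift cm [-8.9  -1.8   0.28] rot deg [-0.3 -0.1 -0.1]
```

```bash
python3 -m jog '{"steps":[0.5,-4,-0.9,0.1,0,0,0, 0.5,-7,-1.8,0.3,0,0,0, 0.5,-8.9,-1.8,0.3,0,0,0, 0.5,-8.9,-1.8,0.3,0,0,0, 0.5,-8.9,-1.8,0.3,0,0,0, 0.5,-8.9,-1.8,0.3,0,0,0]}'
python3 - <<'E'
from h import *
s=snap("wrist");save(s,"w1.png");W=cloud(s);np.savez("/tmp/w1",W=W,I=s["image"])
h=cv2.cvtColor(s["image"],cv2.COLOR_RGB2HSV).astype(int)
o=manip.observe();print(o["tcp_pos"],s["p"])
for nm,lo,hi in(("blue",95,125),("red",0,13)):
    m=(h[...,0]>=lo)&(h[...,0]<=hi)&(h[...,1]>90)&(W[...,2]>.03)&(W[...,2]<.14);q=W[m]
    print(nm,m.sum())
    if m.sum()<50:continue
    cc=np.median(q,0);k=np.linalg.norm(q-cc,axis=1)<.08;q=q[k];cc=q.mean(0);nv=np.linalg.svd(q-cc)[2][2];print(cc.round(4),nv.round(3),q.min(0).round(3),q.max(0).round(3))
E
```

```text
t: 2.27
tcp_pos: [0.4382, -0.2592, 0.2586]
eef_rot: [[-0.234, 0.885, 0.403], [0.972, 0.212, 0.101], [0.004, 0.416, -0.91]]
contact_force: [-0.6, -0.0, -0.0]
width: 0.0428
grip_force: 0.0
[ 0.43826647 -0.25889669  0.25880141] [ 0.36300598 -0.20094697  0.38920796]
blue 615
[ 0.5822 -0.2272  0.1009] [0.922 0.217 0.321] [ 0.567 -0.279  0.048] [ 0.605 -0.178  0.109]
red 1010
[ 0.5039 -0.2424  0.104 ] [0.869 0.204 0.452] [ 0.49  -0.295  0.043] [ 0.527 -0.191  0.109]
```

View pics/w1.png

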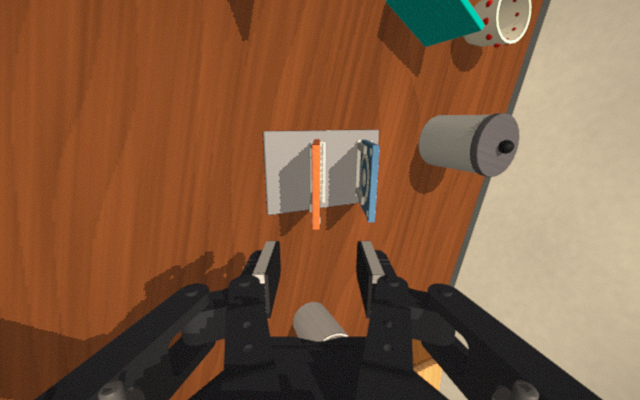

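The wrist view shows red's top edge at (317,185) and blue's at (373,182), both between the finger directions. I refine their poses along the edge and across the face.

```bash
python3 - <<'E'
from h import *
f=np.load("/tmp/w1.npz");W,I=f["W"],f["I"];h=cv2.cvtColor(I,cv2.COLOR_RGB2HSV).astype(int)
for nm,lo,hi in(("blue",95,125),("red",0,13)):
    m=(h[...,0]>=lo)&(h[...,0]<=hi)&(h[...,1]>90)&(W[...,2]>.085)&(W[...,2]<.12);q=W[m];q=q[np.linalg.norm(q-np.median(q,0),axis=1)<.08]
    r=cv2.minAreaRect((q[:,:2]*1000).astype(np.float32));print(nm,len(q),r)
    R,n,u=yawR(13.5,25)
    L=q@R; print("edge,n,-u pct",np.percentile(L,[1,50,99],axis=0).round(4).tolist())
    for a,b in((.525,-.241),):
        c=np.array([.5655,-.2395,.06])+(.041*-1 if nm=="red" else .039)*np.array([.972,.233,0]);print(c.round(4),(c@R).round(4))
E
```

```text
blue 541 ((581.850341796875, -231.02801513671875), (11.121688842773438, 99.36611938476562), 11.15302848815918)
edge,n,-u pct [[-0.4088, 0.5041, 0.1185], [-0.3564, 0.508, 0.1204], [-0.3116, 0.5126, 0.1368]]
[ 0.6034 -0.2304  0.06  ] [-0.3649  0.5084  0.1709]
red 668 ((508.1116638183594, -245.45176696777344), (17.64110565185547, 98.61608123779297), 13.668621063232422)
edge,n,-u pct [[-0.4058, 0.4326, 0.0849], [-0.3533, 0.4364, 0.0866], [-0.3081, 0.4409, 0.1055]]
[ 0.5256 -0.2491  0.06  ] [-0.3649  0.4359  0.1371]
```

```bash
python3 - <<'E'
from h import *
R,n,u=yawR(13.5,25)
to(R@[-.357,.4367,.06],R);to(R@[-.357,.4367,.128],R)
E
```

```text
t 2.3167 shift cm [-0.35 -0.32 14.  ] rot deg [-0.4 -0.2 -0. ]
t 2.3167 shift cm [-0.38 -0.28 20.8 ] rot deg [-0.4 -0.2 -0. ]
```

```bash
python3 -m jog '{"steps":[0.5,-0.2,-0.2,3,-0.4,-0.2,0, 0.5,-0.4,-0.3,6,-0.4,-0.2,0, 0.5,-0.4,-0.3,9,-0.4,-0.2,0, 0.5,-0.4,-0.3,12,-0.4,-0.2,0, 0.5,-0.4,-0.3,14,-0.4,-0.2,0, 0.5,-0.4,-0.3,15.5,-0.4,-0.2,0, 0.5,-0.4,-0.3,17,-0.4,-0.2,0, 0.5,-0.4,-0.3,18.5,-0.4,-0.2,0, 0.5,-0.4,-0.3,20,-0.4,-0.2,0, 0.5,-0.4,-0.3,20.8,-0.4,-0.2,0, 0.5,-0.4,-0.3,20.8,-0.4,-0.2,0, 0.5,-0.4,-0.3,20.8,-0.4,-0.2,0]}' 40
python3 - <<'E'
from h import *
R,n,u=yawR(13.5,25)
to(R@[-.357,.4367,.128],R)
s=snap("wrist");save(s,"w2.png")
E
```

```text
t: 3.32
tcp_pos: [0.5209, -0.2433, 0.0696]
eef_rot: [[-0.233, 0.881, 0.413], [0.972, 0.211, 0.099], [-0.0, 0.424, -0.906]]
contact_force: [0.4, -0.6, 0.2]
width: 0.043
grip_force: 0.0
t 3.3167 shift cm [ 0.12 -0.03  0.1 ] rot deg [ 0.1  0.  -0. ]
```

View pics/w2.png

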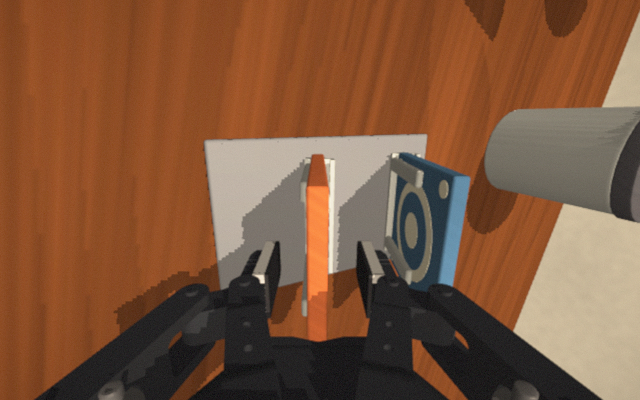

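Red's edge at (317,250) is centred between the pads at (266,270) and (371,270). I close on it.

```bash
python3 -m jog '{"steps":[0.3,0,0,0.1,0,0,0, 0.1,0,0,0.1,0,0,0, 0,0,0,0.1,0,0,0, 0,0,0,0.1,0,0,0, 0,0,0,0.1,0,0,0, 0,0,0,0.1,0,0,0, 0,0,0,0.1,0,0,0, 0,0,0,0.1,0,0,0]}' 50
```

```text
t: 4.03
tcp_pos: [0.5215, -0.2437, 0.0686]
eef_rot: [[-0.233, 0.881, 0.412], [0.973, 0.211, 0.098], [-0.001, 0.424, -0.906]]
contact_force: [-3.7, 0.7, 6.9]
width: 0.0086
grip_force: 49.0
```

```bash
python3 -m jog '{"steps":[0,0,0,-0.5,0,0,0, 0,0,0,-1.5,0,0,0, 0,0,0,-3,0,0,0, 0,0,0,-5,0,0,0, 0,0,0,-7,0,0,0, 0,0,0,-9,0,0,0, 0,0,0,-11,0,0,0, 0,0,0,-13,0,0,0, 0,0,0,-15,0,0,0, 0,0,0,-15,0,0,0]}'
python3 - <<'E'
from h import *
R,n,u=yawR(22.2,0); c=np.array([.5594,.236,0]);x=np.array([n[0],n[1],0])
to(c-.06*x+[0,0,.22],R); to([.43,0,.26],R)
E
```

```text
t: 4.87
tcp_pos: [0.4592, -0.2602, 0.2072]
eef_rot: [[-0.23, 0.88, 0.415], [0.973, 0.21, 0.095], [-0.004, 0.426, -0.905]]
contact_force: [0.6, 0.2, -1.6]
width: 0.0083
grip_force: 49.2
t 4.8667 shift cm [45.05 14.41  5.19] rot deg [25.2  2.2 -8.7]
t 4.8667 shift cm [25.98  5.14 -3.52] rot deg [25.2  2.2 -8.7]
```

```bash
python3 -m jog '{"steps":[0,1,0,-0.5,1,0,0, 0,3,0.5,-1,3,0,-1, 0,6,1,-1.5,6,0.5,-2, 0,9,1.5,-2,9,0.8,-3, 0,12,2,-2,12,1,-4, 0,15,2.5,-2.5,15,1.3,-5, 0,18,3.5,-3,18,1.6,-6, 0,21,4.3,-3.3,21,1.9,-7, 0,24,5,-3.5,24,2.1,-8, 0,27,6,-2.5,25.2,2.2,-8.7, 0,30,7.2,-1,25.2,2.2,-8.7, 0,33,8.7,0.5,25.2,2.2,-8.7, 0,36,10,1.5,25.2,2.2,-8.7, 0,39,11.5,3,25.2,2.2,-8.7, 0,42,13,4,25.2,2.2,-8.7, 0,44,14,5,25.2,2.2,-8.7, 0,45,14.4,5.2,25.2,2.2,-8.7, 0,45,14.4,5.2,25.2,2.2,-8.7, 0,45,14.4,5.2,25.2,2.2,-8.7, 0,45,14.4,5.2,25.2,2.2,-8.7]}'
python3 - <<'E'
from h import *
R,n,u=yawR(22.2,0); c=np.array([.5594,.236,0]);x=np.array([n[0],n[1],0])
to(c-.06*x+[0,0,.22],R)
s=snap("wrist");save(s,"w3.png");W=cloud(s);np.savez("/tmp/w3",W=W,I=s["image"])
w=W[np.isfinite(W[...,2])];L=(w-c)@np.stack([x,[-x[1],x[0],0],[0,0,1]],1)
m=(abs(L[:,2]-.044)<.006)&(abs(L[:,0])<.12)&(abs(L[:,1])<.07)
print(m.sum(),np.median(L[m,2]),np.percentile(L[m],[1,99],axis=0).round(4),cv2.minAreaRect((w[m,:2]*1000).astype(np.float32)))
E
```

```text
t: 6.53
tcp_pos: [0.5031, 0.2129, 0.2172]
eef_rot: [[-0.379, 0.925, -0.005], [0.925, 0.379, 0.002], [0.003, -0.004, -1.0]]
contact_force: [0.6, -0.2, -1.9]
width: 0.0083
grip_force: 49.1
t 6.5333 shift cm [ 0.01  0.09 -0.28] rot deg [-0.3 -0.2  0.1]
6647 0.04454873509367724 [[-0.088  -0.0352  0.04  ]
 [ 0.0846  0.0427  0.0465]] ((557.5363159179688, 236.87673950195312), (175.864501953125, 98.56832122802734), 22.400325775146484)
```

View pics/w3.png

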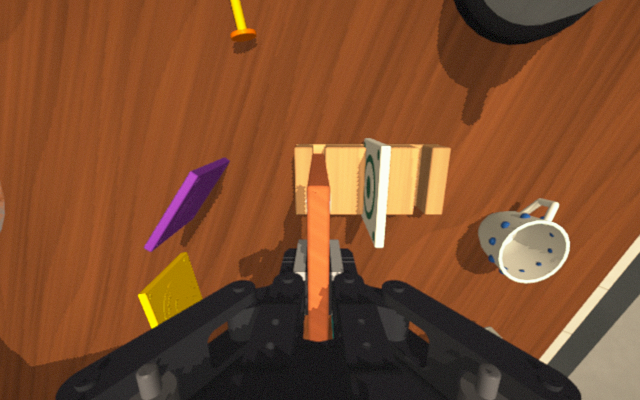

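The wrist view shows red above the near slot (gap at (318,148)). White is at (380,190), and the far slot gap is at about (425,180). Measure the slot gap against the held coaster in the same cloud.

```bash
python3 - <<'E'
from h import *
f=np.load("/tmp/w3.npz");W,I=f["W"],f["I"];h=cv2.cvtColor(I,cv2.COLOR_RGB2HSV).astype(int)
R,n,u=yawR(22.2,0);c=np.array([.5594,.236,0]);A=np.stack([n,[-n[1],n[0],0],[0,0,1]],1)
L=(W-c)@A
m=np.isfinite(L[...,2])&(abs(L[...,0])<.1)&(abs(L[...,1])<.05)
T=m&(abs(L[...,2]-.0445)<.005)
for lo,hi in((-.04,-.02),(-.02,0),(0,.02),(.02,.035),(.035,.05)):
    x=np.sort(L[T&(L[...,1]>lo)&(L[...,1]<hi)][:,0]);g=np.where(np.diff(x)>.006)[0]
    if len(x): print(lo,"range",x[[0,-1]].round(4),"gaps",[(x[i].round(4),x[i+1].round(4)) for i in g])
y=np.sort(L[T&(L[...,0]>.07)&(L[...,0]<.085)][:,1]);print("y end block",y[[0,-1]])
y=np.sort(L[T&(L[...,0]>.015)&(L[...,0]<.05)][:,1]);print("y mid block",y[[0,-1]])
r=(h[...,0]<13)&(h[...,1]>120)&(W[...,2]>.13)&(W[...,2]<.28)
q=L[r&(abs(L[...,0]+.06)<.03)&(abs(L[...,1])<.08)];print("red",len(q),np.percentile(q,[1,10,50,90,99],axis=0).round(4).tolist())
b=[q[(q[:,1]>a)&(q[:,1]<a+.02)&(q[:,2]>q[:,2].max()-.015)] for a in np.arange(-.06,.06,.02)]
print([(len(k),k[:,0].mean().round(4),k[:,2].max().round(4)) for k in b if len(k)])
E
```

```text
-0.04 range [-0.0892  0.086 ] gaps [(np.float64(-0.0768), np.float64(-0.0472)), (np.float64(-0.0056), np.float64(0.0191)), (np.float64(0.0517), np.float64(0.0651))]
-0.02 range [-0.0887  0.0861] gaps [(np.float64(-0.0755), np.float64(-0.0487)), (np.float64(-0.0061), np.float64(0.0191)), (np.float64(0.0515), np.float64(0.0652))]
0 range [-0.0894  0.0865] gaps [(np.float64(-0.0729), np.float64(-0.0524)), (np.float64(-0.0062), np.float64(0.0189)), (np.float64(0.0512), np.float64(0.0652))]
0.02 range [-0.0891  0.0859] gaps [(np.float64(-0.0695), np.float64(-0.0537)), (np.float64(-0.0057), np.float64(0.0189)), (np.float64(0.0516), np.float64(0.0653))]
0.035 range [-0.0887  0.086 ] gaps [(np.float64(-0.0683), np.float64(-0.0537)), (np.float64(-0.0056), np.float64(0.0188)), (np.float64(0.0517), np.float64(0.0648))]
y end block [-0.03526789  0.04301735]
y mid block [-0.03556096  0.04292602]
red 3626 [[-0.0785, -0.0207, 0.1797], [-0.0646, -0.0117, 0.2396], [-0.061, 0.0189, 0.2587], [-0.0571, 0.0499, 0.2596], [-0.0428, 0.0502, 0.2623]]
[(63, np.float64(-0.0608), np.float64(0.2596)), (796, np.float64(-0.0608), np.float64(0.2639)), (903, np.float64(-0.0605), np.float64(0.2688)), (850, np.float64(-0.061), np.float64(0.2608)), (477, np.float64(-0.0609), np.float64(0.2608))]
```

Red sits at -60.9 mm across and the slot at -61 mm, so it is aligned. I nudge it 3.5 mm along the slot and lower it.

```bash
python3 -m jog '{"steps":[0,0.2,0,1,-0.3,-0.2,0, 0,0.35,0,3,-0.3,-0.2,0, 0,0.35,0,5,-0.3,-0.2,0, 0,0.35,0,7,-0.3,-0.2,0, 0,0.35,0,9,-0.3,-0.2,0, 0,0.35,0,10.3,-0.3,-0.2,0, 0,0.35,0,11,-0.3,-0.2,0, 0,0.35,0,11.4,-0.3,-0.2,0, 0,0.35,0,11.7,-0.3,-0.2,0, 0,0.35,0,12,-0.3,-0.2,0, 0,0.35,0,12.3,-0.3,-0.2,0, 0,0.35,0,12.6,-0.3,-0.2,0, 0,0.35,0,12.6,-0.3,-0.2,0, 0,0.35,0,12.6,-0.3,-0.2,0]}'
python3 - <<'E'
from h import *
s=snap("wrist");save(s,"w4.png")
E
```

```text
t: 7.75
tcp_pos: [0.5015, 0.2182, 0.0916]
eef_rot: [[-0.38, 0.925, 0.002], [0.925, 0.38, 0.001], [0.001, 0.002, -1.0]]
contact_force: [0.4, 0.3, -1.8]
width: 0.0084
grip_force: 49.1
```

View pics/w4.png

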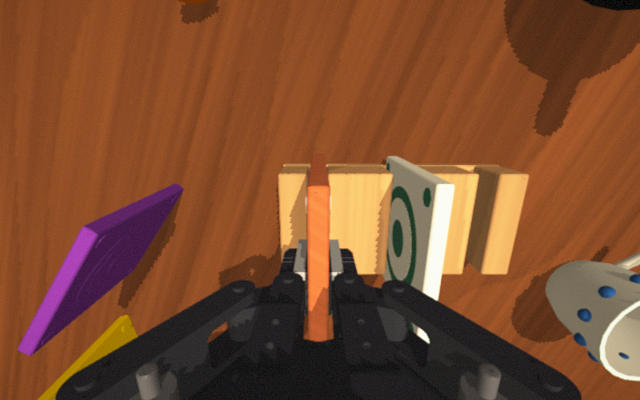

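Red has entered the slot at (318,170) with no contact force, so I continue down.

```bash
python3 -m jog '{"steps":[0,0,0,0.3,0,0,0, 0,0,0,0.7,0,0,0, 0,0,0,1.1,0,0,0, 0,0,0,1.5,0,0,0, 0,0,0,1.8,0,0,0, 0,0,0,2.1,0,0,0, 0,0,0,2.3,0,0,0, 0,0,0,2.4,0,0,0, 0,0,0,2.5,0,0,0, 0,0,0,2.5,0,0,0, 0,0,0,2.5,0,0,0]}'
```

```text
t: 8.72
tcp_pos: [0.5016, 0.2182, 0.0669]
eef_rot: [[-0.38, 0.925, 0.002], [0.925, 0.38, 0.001], [0.001, 0.002, -1.0]]
contact_force: [-1.1, -0.3, 3.3]
width: 0.0082
grip_force: 49.8
```

```bash
python3 -m jog '{"steps":[0,0,0,0.1,0,0,0, 0,0,0,0.1,0,0,0, 0.12,0,0,0.1,0,0,0, 0.2,0,0,0.1,0,0,0, 0.35,0,0,0.1,0,0,0, 0.4,0,0,0.1,0,0,0, 0.4,0,0,-1,0,0,0, 0.4,0,0,-3,0,0,0, 0.4,0,0,-6,0,0,0, 0.4,0,0,-9,0,0,0, 0.4,0,0,-12,0,0,0, 0.4,0,0,-15,0,0,0, 0.4,0,0,-15,0,0,0, 0.4,0,0,-15,0,0,0]}'
python3 - <<'E'
from h import *
s=snap("wrist");save(s,"w5.png");W=cloud(s)
R,n,u=yawR(22.2,0);c=np.array([.5594,.236,0]);A=np.stack([n,[-n[1],n[0],0],[0,0,1]],1);L=(W-c)@A
for x0 in(-.06,0):
    m=np.isfinite(L[...,2])&(abs(L[...,0]-x0)<.02)&(abs(L[...,1])<.08)&(L[...,2]>.08)&(L[...,2]<.125);q=L[m]
    print(len(q),np.percentile(q,[1,50,99],axis=0).round(4).tolist())
R,n,u=yawR(13.5,25)
to(R@[-.36,.5083,.08],R);to([.43,.0,.27],R)
E
```

```text
t: 9.88
tcp_pos: [0.5023, 0.2184, 0.2191]
eef_rot: [[-0.38, 0.925, 0.006], [0.925, 0.38, 0.004], [0.001, 0.007, -1.0]]
contact_force: [-0.6, -0.7, -0.6]
width: 0.0344
grip_force: 0.0
948 [[-0.0652, -0.0427, 0.0936], [-0.0606, 0.0111, 0.1085], [-0.056, 0.0556, 0.1102]]
1498 [[-0.0063, -0.0471, 0.0811], [-0.0041, 0.0062, 0.1079], [0.0029, 0.0507, 0.1099]]
t 9.9333 shift cm [-44.29 -11.36   7.43] rot deg [-24.8  -2.    8.7]
t 9.9333 shift cm [-17.45 -14.87  -5.33] rot deg [-24.8  -2.    8.7]
```

View pics/w5.png

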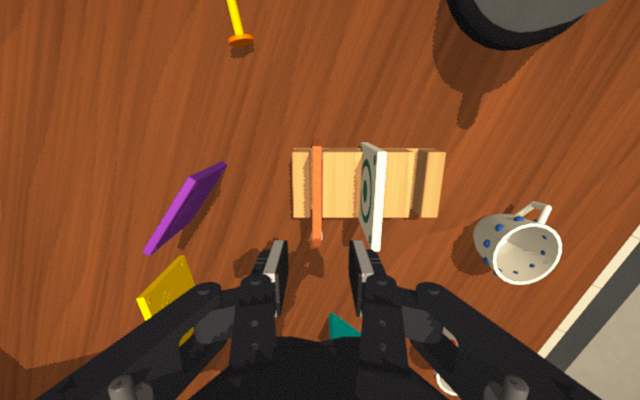

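Red is seated at (317,195), its top level with white's. Now for blue.

```bash
python3 -m jog '{"steps":[0.5,-3,-2.5,-1,-4,0,1, 0.5,-6,-5,-2,-8,-0.5,3, 0.5,-9,-8,-3,-12,-1,4, 0.5,-13,-11,-4,-16,-1.5,6, 0.5,-17,-14,-5,-20,-2,8, 0.5,-20,-14,-4,-24.8,-2,8.7, 0.5,-24,-14,-2,-24.8,-2,8.7, 0.5,-28,-13.5,0,-24.8,-2,8.7, 0.5,-32,-13,2,-24.8,-2,8.7, 0.5,-35,-12.5,3.5,-24.8,-2,8.7, 0.5,-38,-12,5,-24.8,-2,8.7, 0.5,-41,-11.7,6,-24.8,-2,8.7, 0.5,-43,-11.4,7,-24.8,-2,8.7, 0.5,-44.3,-11.4,7.4,-24.8,-2,8.7, 0.5,-44.3,-11.4,7.4,-24.8,-2,8.7, 0.5,-44.3,-11.4,7.4,-24.8,-2,8.7, 0.5,-44.3,-11.4,7.4,-24.8,-2,8.7]}'
python3 - <<'E'
from h import *
R,n,u=yawR(13.5,25)
s=snap("wrist");W=cloud(s);h=cv2.cvtColor(s["image"],cv2.COLOR_RGB2HSV).astype(int)
m=(h[...,0]>=95)&(h[...,0]<=125)&(h[...,1]>90)&(W[...,2]>.085)&(W[...,2]<.12);q=W[m];q=q[np.linalg.norm(q-np.median(q,0),axis=1)<.08]
print(len(q),np.percentile(q@R,[1,50,99],axis=0).round(4).tolist())
L=q@R;t=L[L[:,2]<np.percentile(L[:,2],50)];print(np.percentile(t,[2,50,98],axis=0).round(4).tolist())
to(R@[-.36,.5083,.1615],R)
E
```

```text
t: 11.35
tcp_pos: [0.5634, -0.2338, 0.1412]
eef_rot: [[-0.234, 0.882, 0.409], [0.972, 0.212, 0.099], [0.001, 0.421, -0.907]]
contact_force: [0.7, 1.2, 0.8]
width: 0.0425
grip_force: 0.0
1472 [[-0.409, 0.5055, 0.1188], [-0.3542, 0.5092, 0.1203], [-0.3115, 0.5131, 0.1355]]
[[-0.4081, 0.5056, 0.1188], [-0.3569, 0.509, 0.1199], [-0.3139, 0.5129, 0.1203]]
t 11.4 shift cm [-0.14  0.11  8.14] rot deg [-0.1 -0.1  0. ]
```

Blue is confirmed (normal offset 0.509, edge centre -0.360). Descend and grip.

```bash
python3 -m jog '{"steps":[0.5,-0.1,0.1,1.5,0,0,0, 0.5,-0.1,0.1,3,0,0,0, 0.5,-0.1,0.1,4.5,0,0,0, 0.5,-0.1,0.1,6,0,0,0, 0.5,-0.1,0.1,7.2,0,0,0, 0.5,-0.1,0.1,8.1,0,0,0, 0.5,-0.1,0.1,8.1,0,0,0, 0.5,-0.1,0.1,8.1,0,0,0, 0.3,-0.1,0.1,8.1,0,0,0, 0.1,-0.1,0.1,8.1,0,0,0, 0,-0.1,0.1,8.1,0,0,0, 0,-0.1,0.1,8.1,0,0,0, 0,-0.1,0.1,8.1,0,0,0, 0,-0.1,0.1,8.1,0,0,0, 0,-0.1,0.1,8.1,0,0,0]}' 50
```

```text
t: 12.65
tcp_pos: [0.5989, -0.2279, 0.07]
eef_rot: [[-0.233, 0.881, 0.412], [0.972, 0.211, 0.098], [-0.001, 0.423, -0.906]]
contact_force: [-3.4, 0.6, 6.6]
width: 0.0085
grip_force: 49.5
```

```bash
python3 -m jog '{"steps":[0,0,0,-0.5,0,0,0, 0,0,0,-1.5,0,0,0, 0,0,0,-3,0,0,0, 0,0,0,-5,0,0,0, 0,0,0,-7,0,0,0, 0,0,0,-9,0,0,0, 0,0,0,-11,0,0,0, 0,0,0,-13,0,0,0, 0,0,0,-15,0,0,0, 0,0,0,-15,0,0,0]}'
python3 - <<'E'
from h import *
R,n,u=yawR(22.2,0); c=np.array([.5594,.236,0]);e=np.array([-n[1],n[0],0])
to(c+.0590*n+.003*e+[0,0,.23],R); to([.50,0.05,.28],R)
E
```

```text
t: 13.48
tcp_pos: [0.5364, -0.2445, 0.2084]
eef_rot: [[-0.231, 0.881, 0.414], [0.973, 0.21, 0.095], [-0.003, 0.425, -0.905]]
contact_force: [0.6, -1.0, -1.5]
width: 0.0082
grip_force: 49.6
t 13.4833 shift cm [47.42 18.28  6.04] rot deg [25.1  2.1 -8.7]
t 13.4833 shift cm [29.47  6.03 -5.18] rot deg [25.1  2.1 -8.7]
```

```bash
python3 -m jog '{"steps":[0,1,0,-0.5,1,0,0, 0,3,0.5,-1,3,0,-1, 0,6,1,-1.5,6,0.5,-2, 0,9,1.5,-2,9,0.8,-3, 0,12,2,-2.5,12,1,-4, 0,15,2.5,-3,15,1.3,-5, 0,18,3,-3.5,18,1.5,-6, 0,22,4,-4,21,1.8,-7, 0,25,5,-4.5,24,2,-8, 0,29,6,-4.5,25.1,2.1,-8.7, 0,32,8,-3,25.1,2.1,-8.7, 0,35,10,-1.5,25.1,2.1,-8.7, 0,38,12,0,25.1,2.1,-8.7, 0,41,14,2,25.1,2.1,-8.7, 0,44,16,4,25.1,2.1,-8.7, 0,46,17.5,5.3,25.1,2.1,-8.7, 0,47.4,18.3,6,25.1,2.1,-8.7, 0,47.4,18.3,6,25.1,2.1,-8.7, 0,47.4,18.3,6,25.1,2.1,-8.7, 0,47.4,18.3,6,25.1,2.1,-8.7]}'
cat > m.py <<'E'
from h import *
R,n,u=yawR(22.2,0); c=np.array([.5594,.236,0]);e=np.array([-n[1],n[0],0])
to(c+.0590*n+.003*e+[0,0,.23],R)
s=snap("wrist");W=cloud(s);A=np.stack([n,e,[0,0,1]],1);L=(W-c)@A
h=cv2.cvtColor(s["image"],cv2.COLOR_RGB2HSV).astype(int);save(s,"w6.png")
T=np.isfinite(L[...,2])&(abs(L[...,0])<.1)&(abs(L[...,1])<.05)&(abs(L[...,2]-.0445)<.005)
for lo,hi in((-.04,-.02),(-.02,0),(0,.02),(.02,.035),(.035,.05)):
    x=np.sort(L[T&(L[...,1]>lo)&(L[...,1]<hi)][:,0]);g=np.where(np.diff(x)>.006)[0]
    if len(x): print(lo,x[[0,-1]].round(4),[(x[i].round(4),x[i+1].round(4)) for i in g])
r=(h[...,0]>=95)&(h[...,0]<=125)&(h[...,1]>90)&(W[...,2]>.13)&(W[...,2]<.29)
q=L[r&(abs(L[...,0]-.06)<.03)&(abs(L[...,1])<.08)]
q=q[q[:,2]>np.percentile(q[:,2],50)-.01]
print(len(q),np.percentile(q,[2,50,98],axis=0).round(4).tolist())
for a in np.arange(-.06,.06,.02):
    k=q[(q[:,1]>a)&(q[:,1]<a+.02)]
    if len(k)>20:print(a,len(k),(np.percentile(k[:,0],[5,95]).mean()).round(4))
E
python3 m.py
```

```text
t: 15.15
tcp_pos: [0.6121, 0.2619, 0.2266]
eef_rot: [[-0.38, 0.925, -0.005], [0.925, 0.38, 0.0], [0.002, -0.005, -1.0]]
contact_force: [0.8, -0.8, -2.6]
width: 0.0083
grip_force: 49.4
t 15.15 shift cm [-0.1   0.04 -0.34] rot deg [-0.3 -0.1  0.1]
-0.04 [-0.0564  0.0866] [(np.float64(-0.0211), np.float64(0.0032)), (np.float64(0.0421), np.float64(0.0717))]
-0.02 [-0.0559  0.0861] [(np.float64(-0.0211), np.float64(0.0035)), (np.float64(0.0435), np.float64(0.0711))]
0 [-0.056   0.0867] [(np.float64(-0.021), np.float64(0.0034)), (np.float64(0.046), np.float64(0.0672))]
0.02 [-0.0563  0.0861] [(np.float64(-0.0212), np.float64(0.0032)), (np.float64(0.0484), np.float64(0.0659))]
0.035 [-0.0565  0.0857] [(np.float64(-0.021), np.float64(0.003)), (np.float64(0.0508), np.float64(0.0658))]
3194 [[0.0547, -0.017, 0.2626], [0.0587, 0.0229, 0.2665], [0.0628, 0.0534, 0.2676]]
-0.01999999999999999 644 0.0588
1.3877787807814457e-17 819 0.0588
0.020000000000000018 944 0.0587
0.04000000000000002 787 0.0587
```

Blue is at 58.7 mm and the slot centre is at 58.5 mm, so it is aligned. Lowering.

```bash
python3 -m jog '{"steps":[0,0,0,1,-0.3,-0.1,0, 0,0,0,3,-0.3,-0.1,0, 0,0,0,5,-0.3,-0.1,0, 0,0,0,7,-0.3,-0.1,0, 0,0,0,9,-0.3,-0.1,0, 0,0,0,10.5,-0.3,-0.1,0, 0,0,0,11.4,-0.3,-0.1,0, 0,0,0,11.9,-0.3,-0.1,0, 0,0,0,12.2,-0.3,-0.1,0, 0,0,0,12.5,-0.3,-0.1,0, 0,0,0,12.8,-0.3,-0.1,0, 0,0,0,13.2,-0.3,-0.1,0, 0,0,0,13.2,-0.3,-0.1,0, 0,0,0,13.2,-0.3,-0.1,0]}'
```

```text
t: 16.37
tcp_pos: [0.612, 0.2632, 0.0956]
eef_rot: [[-0.381, 0.925, 0.002], [0.925, 0.381, 0.002], [0.001, 0.002, -1.0]]
contact_force: [-0.7, 0.0, -2.8]
width: 0.0084
grip_force: 49.4
```

```bash
python3 -m jog '{"steps":[0,0,0,0.3,0,0,0, 0,0,0,0.7,0,0,0, 0,0,0,1.1,0,0,0, 0,0,0,1.5,0,0,0, 0,0,0,1.9,0,0,0, 0,0,0,2.2,0,0,0, 0,0,0,2.4,0,0,0, 0,0,0,2.5,0,0,0, 0,0,0,2.6,0,0,0, 0,0,0,2.6,0,0,0, 0,0,0,2.6,0,0,0]}'
```

```text
t: 17.28
tcp_pos: [0.6121, 0.2633, 0.0697]
eef_rot: [[-0.38, 0.925, 0.002], [0.925, 0.38, 0.002], [0.001, 0.002, -1.0]]
contact_force: [-0.3, 0.2, -2.7]
width: 0.0084
grip_force: 49.4
```

```bash
python3 -m jog '{"steps":[0,0,0,0.1,0,0,0, 0,0,0,0.2,0,0,0, 0,0,0,0.2,0,0,0, 0,0,0,0.2,0,0,0]}'
```

```text
t: 17.62
tcp_pos: [0.6124, 0.2634, 0.0686]
eef_rot: [[-0.38, 0.925, 0.002], [0.925, 0.38, 0.002], [0.001, 0.003, -1.0]]
contact_force: [-2.4, -0.7, 5.5]
width: 0.0083
grip_force: 50.6
```

The floor contact shows (+8 N). Release and retreat.

```bash
python3 -m jog '{"steps":[0,0,0,0,0,0,0, 0.12,0,0,0,0,0,0, 0.2,0,0,0,0,0,0, 0.35,0,0,0,0,0,0, 0.4,0,0,0,0,0,0, 0.4,0,0,-1,0,0,0, 0.4,0,0,-3,0,0,0, 0.4,0,0,-6,0,0,0, 0.4,0,0,-9,0,0,0, 0.4,0,0,-12,0,0,0, 0.4,0,0,-15,0,0,0, 0.4,0,0,-17,0,0,0, 0.4,0,0,-17,0,0,0, 0.4,0,0,-17,0,0,0]}'
python3 - <<'E'
from h import *
s=snap("wrist");save(s,"w7.png");W=cloud(s)
R,n,u=yawR(22.2,0);c=np.array([.5594,.236,0]);A=np.stack([n,[-n[1],n[0],0],[0,0,1]],1);L=(W-c)@A
for x0 in(-.06,0,.06):
    m=np.isfinite(L[...,2])&(abs(L[...,0]-x0)<.02)&(abs(L[...,1])<.08)&(L[...,2]>.08)&(L[...,2]<.125);q=L[m]
    print(len(q),np.percentile(q,[1,50,99],axis=0).round(4).tolist())
E
```

```text
t: 18.78
tcp_pos: [0.6125, 0.2631, 0.2397]
eef_rot: [[-0.38, 0.925, 0.005], [0.925, 0.38, 0.003], [0.002, 0.006, -1.0]]
contact_force: [-0.1, 0.3, -0.6]
width: 0.0338
grip_force: 0.0
1778 [[-0.0645, -0.0427, 0.0806], [-0.0563, 0.0099, 0.1057], [-0.0552, 0.0551, 0.1098]]
1291 [[-0.0054, -0.0472, 0.081], [0.0015, 0.0057, 0.1078], [0.0038, 0.0504, 0.1101]]
866 [[0.0551, -0.0427, 0.0922], [0.0592, 0.0093, 0.1084], [0.0636, 0.055, 0.11]]
```

View pics/w7.png

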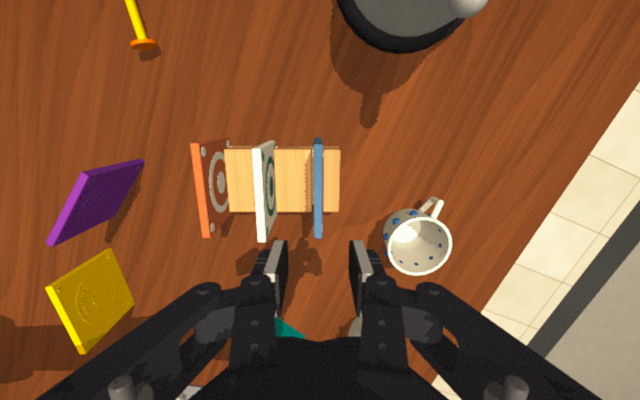

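All three coasters stand in their slots with tops level at about 108 mm: red at (202,190), white at (262,190) and blue at (318,188). The gripper is clear of everything.

```bash
python3 -c "
from cell import manip
print(manip.close_job())"
```

```text
the job is handed in; nothing more can be done
None
```

The job is handed in at about 19 s of the 64 s allowed: red and blue each stand fully down in their own end slot, white is still in the middle slot, and the gripper is open and clear; no verdict was returned.

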